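# Start the bench centrifuge

### The job

Get the half-open bench centrifuge running, only by pushing on it: first press in the raised right-hand end of the black power rocker so that it is on, next push the lid down past its catch until it is fully shut, then press the round start key all the way in and let it come back out. Do not press the square stop key, do not swing the lid wide open, and leave the brown bottle, the small vial and the tube rack where they stand.

Things in the scene. Friction and masses are not known exactly. Their poses are not given: they have to be found in the camera images.
- centrifuge: White bench microcentrifuge, fixed: 295 mm deep (own x -165 to +130 mm), 250 mm wide, deck 130 mm high. Origin under it, z up, +x to its rear, panel on the robot's side. Panel: full-width strip rising at 20 deg from its front edge (x -165, z 99 mm) to the deck (x -80, z 130); normal (-0.342, 0, 0.940). On its middle line (x -122.5, z 114.5) sit display, stop, start, rocker, +y to -y.
- power_end (a point): On the black power rocker at y -88 mm: a point on its right (-y) half, 14 mm from the pivot. V-shaped cap, 38 mm long along the centrifuge's y, 26 mm wide; pivot 5 mm above the panel, bezel 1.5 mm. Off: the right half sticks up at 20 deg (end 11.5 mm above the panel), the left half lies level 5 mm above it. Press the right end down about 7 mm for on.
- power (a joint): Power rocker angle: 0 off (at the start), 0.35 rad on (right-hand, -y half level with the panel). An over-centre spring snaps it over past the middle and keeps it there; pressing near the end takes about 3 N.
- lid_push (a point): Point on the lid's outer (top) face, on its middle line (centrifuge y 0), 175 mm from the hinge axis, which runs along y at own x +115, z 132 mm. The front edge is 20 mm farther out, with a grip lip 8 mm beyond. White plate 236 mm wide, 195 mm long, 20 mm thick; its outer face lies 22 mm above the hinge axis when shut (154 mm above the bench). Turns with the lid.
- lid (a joint): Lid angle: 0 shut, growing as the front edge rises, 1.3 wide open; starts half open, 0.70 to 0.92 rad. A friction hinge holds it wherever it is left (about 1 to 3 N down on the front edge moves it). Over the last 0.08 rad a spring roller catch under the front edge adds about 4 N; past about 0.04 rad it snaps over and holds the lid shut.
- start_top (a point): Centre of the top face of the round start key at centrifuge y -30 mm, between the square key and the rocker: white, 26 mm across, standing 8 mm out of the panel, pushed in along the panel's normal.
- start (a joint): Travel of the start key into the panel: 0 out, 0.004 m fully in. A spring returns it; fully in takes about 4.5 N.
- stop_top (a point): Centre of the top face of the square stop key at centrifuge y +22 mm, between the display and the round key: white, 24 mm square, standing 8 mm out of the panel. Not to be pressed.
- stop (a joint): Travel of the stop key into the panel: 0 out, 0.004 m fully in; same spring as the start key.
- reagent: Loose brown glass reagent bottle with a white cap, 64 mm across, 120 mm high, standing to the left (+y) of the centrifuge. Origin at the centre of its underside.
- vial: Loose clear glass vial with an aluminium cap, 23 mm across, 75 mm high, standing to the left (+y) of the centrifuge's front. Origin at the centre of its underside.
- rack: Loose white tube rack, 130 x 65 x 51 mm high with its tube caps, standing to the right (-y) of the centrifuge. Origin at the centre of its underside.

How it is judged:
By the outcome, as a careful person would: the job done as asked, in the order asked, and still so for the second after the job is handed in, with the robot touching nothing.
It also fails if it takes over 48 s, if anything falls off the work surface, if the arm or the gripper's body presses on something with over 40 N, if the wrist force passes 120 N, or if a joint passes its speed limit or range.

### The arm

A 6-joint arm with a two-finger parallel gripper is mounted at the origin on the work surface. World frame = base frame: x ahead of the robot, y to its left, z up, the work surface at z = 0. Lengths are in m, angles in degrees, forces in N, time in s.
With the tool pointing down it reaches from about 0.3 to 0.85 m from the base axis. Payload 4.2 kg.
Tool frame: the origin (TCP) lies midway between the tips of the shut fingers; the grasp point (between the pads) lies 19 mm behind it; z points along the fingers, y is the direction in which the jaws open and shut (so a half turn about z gives the same grasp; the last joint's range is limited). The gripper opens to 91 mm and grips with 3 to 60 N. Pads are 32 mm wide; open, the fingers measure 118 mm over their backs; the gripper's body (76 mm by 178 mm) begins 60 mm behind the grasp point.
Start: joints at [66.005, 18.312, 89.639, -0, 72.044, -1.146], TCP at [0.223, 0.53, 0.214] pointing down, gripper open.
Joint ranges: [-177.97, 177.97], [-48.28, 115.42], [12.27, 149.76], [-77.06, 257.06], [2.81, 150.46], [-146.56, 146.56]. Speed limits (degrees/s): [147.25, 147.25, 180, 180, 180, 180].

### API

Orientations are given as a 3x3 rotation matrix whose columns are the frame's x, y, z axes.
In Python, from cell import r gives the robot as it stands.
- The arm moves only by the shell command python3 -m inch 'ROWS' [FORCE]. ROWS is JSON, a list of rows, each a list of 5 numbers: the opening, from 0 (shut) to 1 (fully open), then the shift along the tool's x, y, z in cm, then the turn about the tool's z in rad. A call has 1 to 5 rows; each row is the pose to reach, as a shift and turn from the pose measured when the call began, along the tool's axes at that moment; what a row does not reach only later rows make up. A row lasts 1/10 s, in which the tool goes at most 50 mm and 8.59 degrees, less where a joint would pass 70% of its speed; a pose out of reach is approached as far as the arm can. A call with a gripper value outside its range is refused whole. The fingers move at their own pace and stop on an object; FORCE is the grip in N (left out, the last holds). Time passes only in rows, so rows that repeat a pose let the fingers close. It gives the time, the measured TCP pose, the force and the opening at its end, in the units of the state.
- r.state(): the state, without advancing time (a new reading comes with each control period).
- r.camera(name): name is "scene" or "side" or "wrist"; returns a dict with "color" (400x640x3 uint8, red, green, blue), "camera_matrix" (3x3 intrinsics, pixels), "extrinsics" (4x4, takes a point from world to camera coordinates); the wrist camera has in their place "tool_from_camera" (4x4, takes a point from camera to tool coordinates, whose origin is the TCP and whose axes are the flange's). Camera axes: x right, y up, looking along -z (the intrinsics and any distortion apply to the point x, -y, -z); pixel columns grow to the right and rows downward; lengths in m; the calibration is good to about 2 mm. A picture is of the moment at which its call begins: read the wrist's pose just before it. There is no depth.
- r.job_done(): hands the job in, once; it reports no verdict.
Trained networks look in a picture, given as the dict that the camera call returned (one of the last four; its "shot" number tells which), for a name from the list of things; names that differ only in an ending like _2 or _b are one class to them, and where a whole thing is asked for, a point or a joint stands for the part that bears it (a point fixed in the world has none). Each returns a list of dicts, best first, with "score" (0 to 1); they miss things now and then, are a little off and sometimes report something else, mostly with a low value. They report only what shows in the picture. A call takes as long as a camera call.
- r.masks_of(query, picture): "pixels" (400x640 bool, what is visible of it) and "xy" ([column, row] in pixels, amid what is visible of it).
The state is a dict: "t": time; "joints": joint angles; "qd": joint speeds; "joint_torque": joint torques, N m; "position": TCP position; "tcp_rot": TCP orientation; "wrist_force": force on the tool from outside, world axes, zero at the start; "torque": the same for the moment, N m; "gripper_width": finger opening in m.
Only numpy, scipy, OpenCV 4.12 (cv2) and the standard library are available. Lean on these libraries where they do the work, as an engineer would, in place of code of your own. Each camera call takes 0.05 s, during which the arm holds its last target.

## Working session

There is one attempt and no reset: what is moved stays moved. The work goes in short steps, Python scripts to look and compute and a shell command to move; the robot and the scene stay as the last step left them, time stands still between calls to the robot, and variables do not carry over. Pictures are saved under pics/ and viewed, and the job is handed in when it is done.

```bash
mkdir -p pics; ls; python3 - <<'E'
from cell import r
import cv2, numpy as np
s=r.state(); print(s)
for n in ["scene","side","wrist"]:
    p=r.camera(n); cv2.imwrite(f"pics/a_{n}.png",p["color"][:,:,::-1])
    print(n,p["camera_matrix"].tolist(),np.round(p.get("extrinsics",p.get("tool_from_camera")),4).tolist(),[k for k in p])
    for q in ["power_end","start_top","stop_top","lid_push","centrifuge","reagent","vial","rack"]:
        m=r.masks_of(q,p); print(q,[(round(d["score"],2),np.round(d["xy"]).tolist(),int(d["pixels"].sum())) for d in m[:2]])
E
```

```text
pics
{'t': 0.0, 'joints': array([ 6.60053793e+01,  1.83500667e+01,  8.97091162e+01,  1.16175944e-03,
        7.20408481e+01, -1.14778610e+00]), 'qd': array([ 0.04867499,  0.02899694,  0.0228339 , -0.07701994, -0.01580099,
        0.1393407 ]), 'joint_torque': array([-1.33685598e-04, -4.12467813e+01, -2.31973135e+01,  7.30082486e-02,
        4.58428427e-02, -1.61685452e-04]), 'position': array([0.2230563 , 0.52941497, 0.21311768]), 'tcp_rot': array([[-9.21543628e-01,  3.88274146e-01, -7.27580792e-04],
       [ 3.88274824e-01,  9.21542263e-01, -1.58715343e-03],
       [ 5.42458083e-05, -1.74513243e-03, -9.99998476e-01]]), 'wrist_force': array([ 0.5722093 ,  0.0982628 , -0.40472144]), 'torque': array([0.05203085, 0.01122627, 0.04040495]), 'gripper_width': 0.091238884378264}
scene [[420.5984224019687, 0.0, 323.0898550459398], [0.0, 420.5984224019687, 196.6829458927714], [0.0, 0.0, 1.0]] [[0.4795, 0.8776, 0.0046, -0.306], [-0.7321, 0.3971, 0.5535, 0.3497], [0.4839, -0.2688, 0.8328, -1.3725], [0.0, 0.0, 0.0, 1.0]] ['color', 'camera_matrix', 'extrinsics', 'shot']
power_end [(0.59, [266.0, 2
[... 592 characters left out ...]
395.0, 185.0], 216)]
start_top [(0.7, [385.0, 205.0], 136)]
stop_top [(0.69, [375.0, 226.0], 182)]
lid_push [(0.92, [285.0, 150.0], 2979)]
centrifuge [(0.76, [319.0, 214.0], 23033)]
reagent [(0.61, [281.0, 306.0], 1780)]
vial [(0.87, [352.0, 335.0], 379)]
rack [(0.96, [400.0, 166.0], 857), (0.58, [376.0, 225.0], 162)]
wrist [[357.09561825608995, 0.0, 316.5227390598354], [0.0, 357.09561825608995, 198.9139272247708], [0.0, 0.0, 1.0]] [[-0.0005, 0.9682, 0.25, 0.0698], [1.0, 0.0004, 0.0005, 0.0006], [0.0004, 0.25, -0.9682, -0.17], [0.0, 0.0, 0.0, 1.0]] ['color', 'camera_matrix', 'tool_from_camera', 'shot']
power_end []
start_top []
stop_top []
lid_push []
centrifuge []
reagent []
vial []
rack []
```

View pics/a_scene.png

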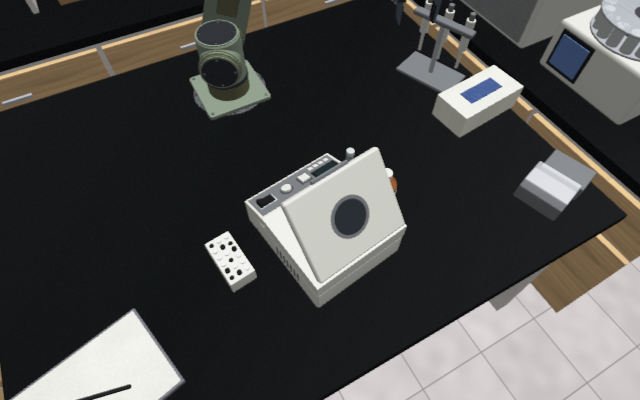

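View pics/a_side.png

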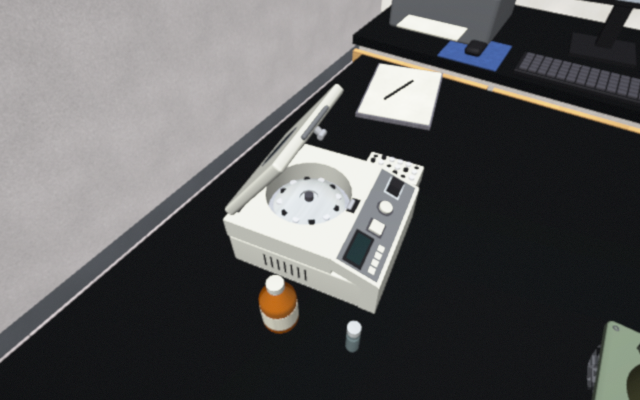

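View pics/a_wrist.png

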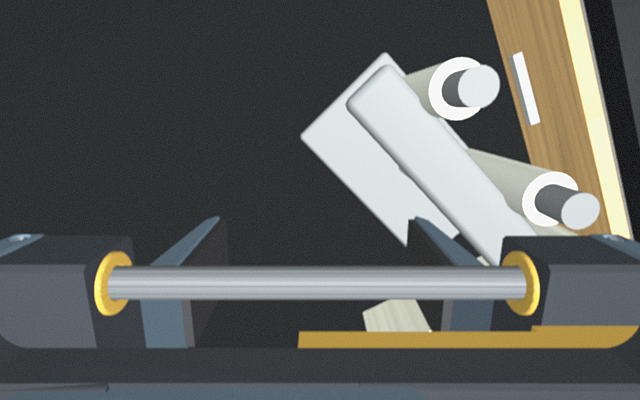

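```bash
cat > h.py <<'E'
import numpy as np, cv2
from scipy.optimize import least_squares
c20,s20=np.cos(np.radians(20)),np.sin(np.radians(20))
def proj(p,K,E):
    P=np.atleast_2d(p)@E[:3,:3].T+E[:3,3]; P=P*[1,-1,-1]
    q=P@K.T; return q[:,:2]/q[:,2:]
def panel(y,h,u=0): # u uphill along the panel
    return np.array([-.1225-s20*h+c20*u,y,.1145+c20*h+s20*u])
def lidp(th,r,y,h): # h: height over hinge axis when shut
    return np.array([.115-r*np.cos(th)+h*np.sin(th),y,.132+r*np.sin(th)+h*np.cos(th)])
def w(pose,p):
    x,y,a=pose[:3]; c,s=np.cos(a),np.sin(a); p=np.atleast_2d(p)
    return np.c_[c*p[:,0]-s*p[:,1]+x, s*p[:,0]+c*p[:,1]+y, p[:,2]]
def wristE(state,T):
    W=np.eye(4); W[:3,:3]=state["tcp_rot"]; W[:3,3]=state["position"]
    return np.linalg.inv(W@T)
E
python3 - <<'E'
from h import *
from cell import r
ims={}
obs=[]
for n in ["scene","side"]:
    p=r.camera(n); K,E=p["camera_matrix"],p["extrinsics"]; ims[n]=(p["color"].copy(),K,E)
    for q,pt in [("start_top",panel(-.03,.006)),("stop_top",panel(.022,.006)),("power_end",panel(-.088,.004))]:
        m=r.masks_of(q,p)
        if m:
            ys,xs=np.nonzero(m[0]["pixels"]); obs.append((n,pt,np.array([xs.mean(),ys.mean()])))
def f(v): return np.concatenate([(proj(w(v,pt),*ims[n][1:])[0]-o) for n,pt,o in obs])
s=min((least_squares(f,[.6,0,a],loss="soft_l1") for a in (0,.4,-.4)),key=lambda s:s.cost)
print(s.x,np.round(f(s.x).reshape(-1,2),1))
# lid fit from masks: silhouettes corners overlay for several theta
v=s.x
for n in ims:
    im=cv2.resize(ims[n][0][:,:,::-1],None,fx=2,fy=2)[100:700, 300:1100].copy()
    def line(P,col):
        q=(proj(w(v,np.array(P)),*ims[n][1:])*2-[300,100]+.5).astype(int)
        cv2.polylines(im,[q.reshape(-1,1,2)],False,col,1,cv2.LINE_AA)
    b=[(-.165,-.125),(.13,-.125),(.13,.125),(-.165,.125),(-.165,-.125)]
    line([(*a,0) for a in b],(255,0,0))
    line([(-.165,-.125,.099),(-.08,-.125,.13),(.13,-.125,.13),(.13,.125,.13),(-.08,.125,.13),(-.165,.125,.099),(-.165,-.125,.099)],(255,0,0))
    for y,hw in((-.03,.013),(.022,.012)): line([panel(y-hw,.008,-hw),panel(y+hw,.008,-hw),panel(y+hw,.008,hw),panel(y-hw,.008,hw),panel(y-hw,.008,-hw)],(0,0,255))
    for th,c in((.7,(0,255,0)),(.81,(0,255,255)),(.92,(255,0,255))):
        line([lidp(th,.0,-.118,.022),lidp(th,.195,-.118,.022),lidp(th,.195,.118,.022),lidp(th,.0,.118,.022)],c)
    cv2.imwrite(f"pics/b_{n}.png",im)
E
```

```text
[0.63852899 0.01016063 0.14741711] [[-0.3  0.3]
 [ 0.7  0.5]
 [ 0.1 -0.3]
 [ 0.3  1. ]]
```

View pics/b_scene.png

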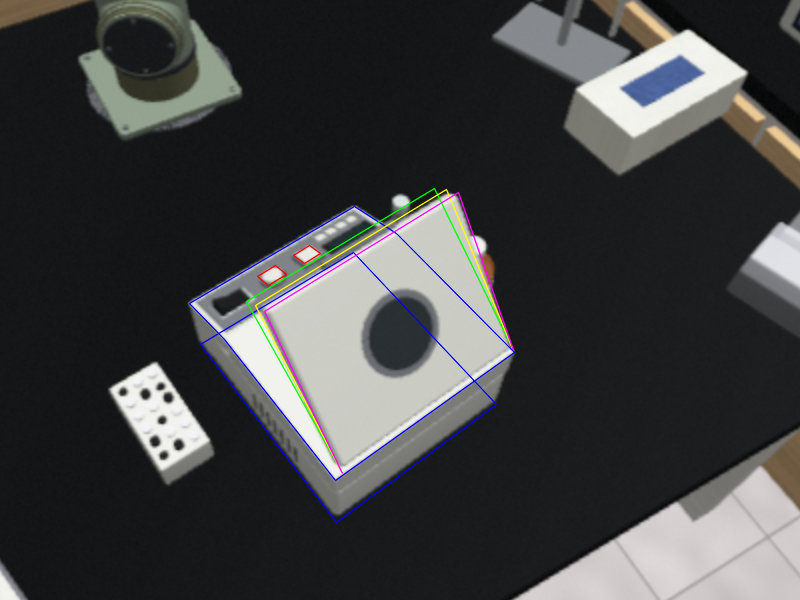

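View pics/b_side.png

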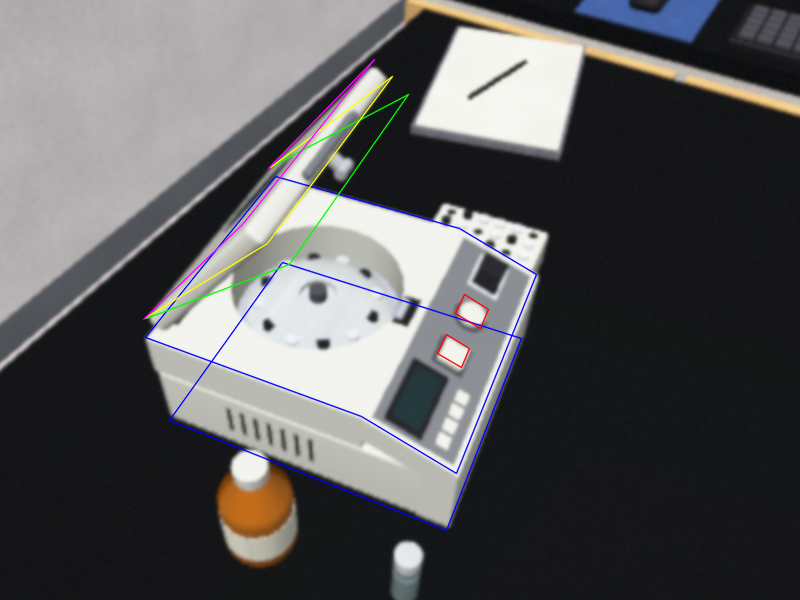

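```bash
cat >> h.py <<'E'
V=[.6385,.0102,.1474]
def go(name,pc,r):
    """pc: TCP target in centrifuge frame"""
    s=r.state(); t=w(V,pc)[0]; d=s["tcp_rot"].T@(t-s["position"])*100
    xt=np.array([-np.cos(V[2]),-np.sin(V[2]),0]); xi=s["tcp_rot"].T@xt
    print(name,"target",t.round(4),"shift cm",d.round(2),"turn",round(np.arctan2(xi[1],xi[0]),3))
def here(r):
    s=r.state(); x,y,a=V; c,q=np.cos(a),np.sin(a); p=s["position"]-[x,y,0]
    print("t",round(s["t"],2),"own",np.round([c*p[0]+q*p[1],-q*p[0]+c*p[1],p[2]],4),"F",s["wrist_force"].round(2),"w",round(s["gripper_width"],4))
E
python3 -c "
from h import *; from cell import r
here(r); go('rocker hi',[-.135,-.104,.2],r); go('mid',[-.26,.1,.22],r)"
```

```text
t 1.75 own [-0.3344  0.575   0.214 ] F [ 0.36  0.45 -0.34] w 0.0911
rocker hi target [ 0.5202 -0.1125  0.2   ] shift cm [-52.31 -47.67   1.39] turn -0.546
mid target [0.3666 0.0709 0.22  ] shift cm [-31.03 -36.73  -0.61] turn -0.546
```

```bash
python3 -m inch '[[0,-3.3,-3,0,-0.13],[0,-6.6,-6,0,-0.27],[0,-9.9,-9,0,-0.41],[0,-13.2,-12,0,-0.546],[0,-16.5,-15,0,-0.546]]' 10; python3 -c "
from h import *; from cell import r
here(r); go('rocker hi',[-.135,-.104,.2],r)"
```

```text
t: 2.25
position: [0.3175, 0.326, 0.2141]
tcp_rot: [[-0.989, -0.149, 0.001], [-0.149, 0.989, 0.0], [-0.001, 0.0, -1.0]]
wrist_force: [0.9, 0.1, -0.1]
gripper_width: 0.0538
t 2.25 own [-0.2711  0.3595  0.2141] F [ 0.88  0.09 -0.05] w 0.0538
rocker hi target [ 0.5202 -0.1125  0.2   ] shift cm [-13.49 -46.39   1.41] turn 0.003
```

```bash
python3 -m inch '[[0,-0.5,-4.5,0,0],[0,-1.5,-9,0,0],[0,-2.5,-13.5,0,0],[0,-4,-18,0,0],[0,-5.5,-22.5,0,0]]' && python3 -m inch '[[0,-1.5,-4.5,0,0],[0,-3,-9,0,0],[0,-4.5,-13.5,0,0],[0,-6,-18,0,0],[0,-7,-22,0,0]]' && python3 - <<'E'
from h import *; from cell import r
here(r); go('rocker hi',[-.135,-.104,.2],r)
s=r.state(); p=r.camera("wrist"); K=p["camera_matrix"];E=wristE(s,p["tool_from_camera"])
im=p["color"][:,:,::-1].copy(); v=V
for y,hw in((-.03,.013),(.022,.012)):
    q=proj(w(v,np.array([panel(y-hw,.008,-hw),panel(y+hw,.008,-hw),panel(y+hw,.008,hw),panel(y-hw,.008,hw)])),K,E).astype(int)
    cv2.polylines(im,[q.reshape(-1,1,2)],True,(0,0,255),1)
q=proj(w(v,np.array([panel(-.107,.005,-.013),panel(-.069,.005,-.013),panel(-.069,.005,.013),panel(-.107,.005,.013)])),K,E).astype(int)
cv2.polylines(im,[q.reshape(-1,1,2)],True,(0,0,255),1)
cv2.imwrite("pics/c_wrist.png",im)
cv2.imwrite("pics/c_scene.png",r.camera("scene")["color"][:,:,::-1])
E
```

```text
t: 2.75
position: [0.406, 0.11, 0.2145]
tcp_rot: [[-0.989, -0.15, 0.002], [-0.15, 0.989, 0.001], [-0.002, 0.001, -1.0]]
wrist_force: [0.9, 0.4, 0.0]
gripper_width: 0.0145
t: 3.25
position: [0.5092, -0.0993, 0.2146]
tcp_rot: [[-0.989, -0.149, 0.003], [-0.149, 0.989, 0.001], [-0.003, 0.0, -1.0]]
wrist_force: [0.6, -0.5, -0.1]
gripper_width: 0.0004
t 3.25 own [-0.144  -0.0894  0.2146] F [ 0.61 -0.49 -0.12] w 0.0004
rocker hi target [ 0.5202 -0.1125  0.2   ] shift cm [-0.89 -1.47  1.47] turn 0.002
```

View pics/c_wrist.png

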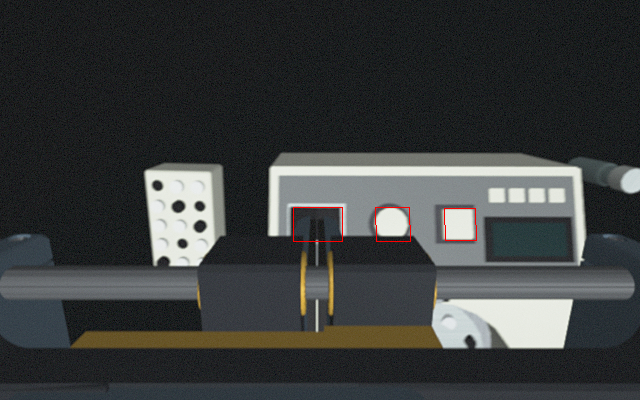

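View pics/c_scene.png

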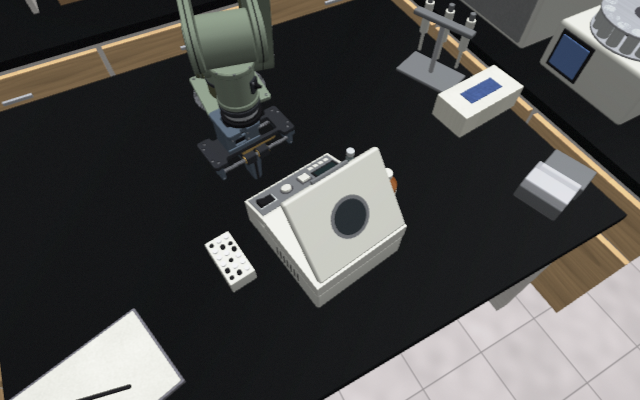

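```bash
python3 -m inch '[[0,-0.6,-0.8,2.5,0],[0,-1.2,-1.5,5,0],[0,-1.2,-1.5,7,0],[0,-1.2,-1.5,7.4,0],[0,-1.2,-1.5,7.4,0]]' && python3 - <<'E'
from h import *; from cell import r
here(r); go('rocker press',[-.132,-.104,.121],r)
for n,a in(("scene",(180,120)),("side",(320,120))):
    i=r.camera(n)["color"][:,:,::-1]
    cv2.imwrite(f"pics/d_{n}.png",cv2.resize(i[a[1]:a[1]+120,a[0]:a[0]+160],None,fx=5,fy=5))
E
```

```text
t: 3.85
position: [0.5238, -0.1137, 0.1401]
tcp_rot: [[-0.989, -0.145, 0.002], [-0.145, 0.989, -0.0], [-0.002, -0.001, -1.0]]
wrist_force: [0.6, 0.1, 0.0]
gripper_width: 0.0006
t 3.85 own [-0.1317 -0.1057  0.1401] F [0.6  0.11 0.02] w 0.0006
rocker press target [ 0.5232 -0.1121  0.121 ] shift cm [0.04 0.17 1.91] turn -0.001
```

View pics/d_scene.png

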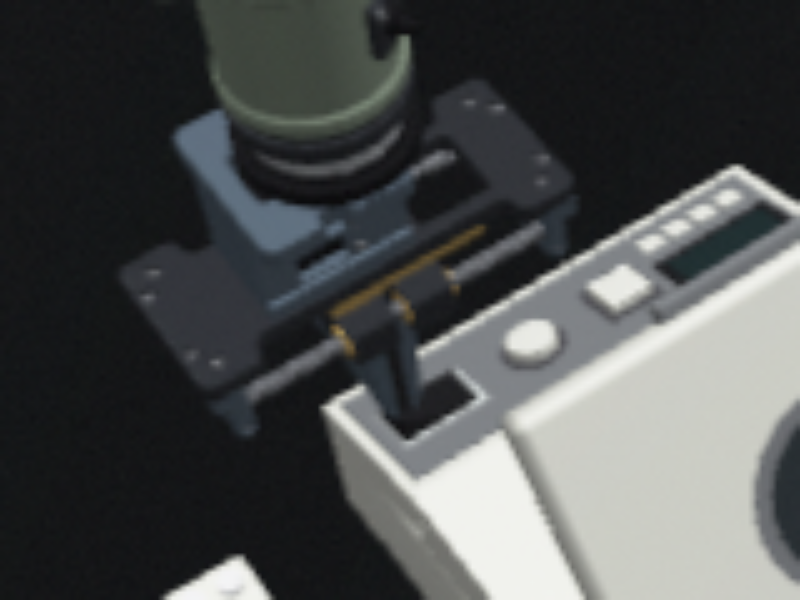

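View pics/d_side.png

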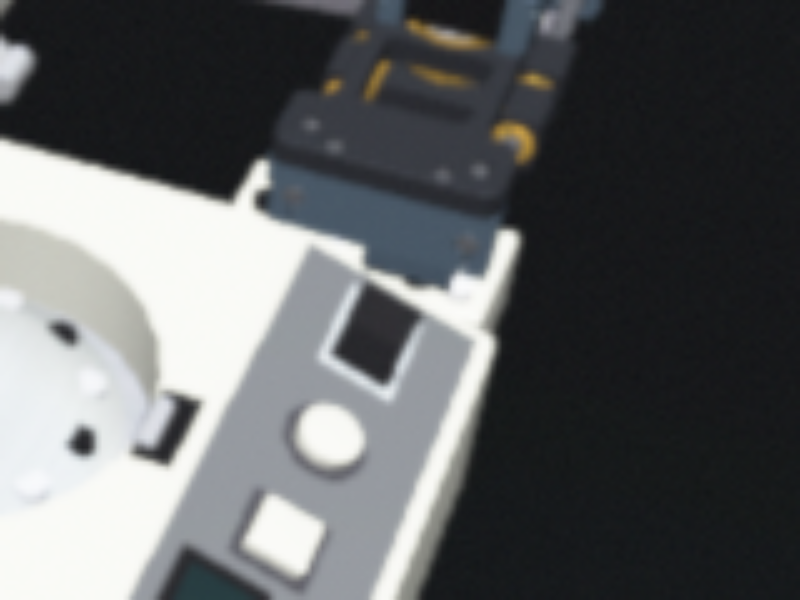

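```bash
python3 -m inch '[[0,0,0.2,0.5,0],[0,0,0.2,1.0,0],[0,0,0.2,1.2,0],[0,0,0.2,1.4,0],[0,0,0.2,1.4,0]]'; python3 -m inch '[[0,0,0,0.15,0],[0,0,0,0.3,0],[0,0,0,0.4,0]]'; python3 -c "
from h import *; from cell import r
here(r)"
```

```text
t: 4.45
position: [0.5249, -0.1122, 0.1278]
tcp_rot: [[-0.989, -0.145, 0.006], [-0.145, 0.989, -0.002], [-0.006, -0.002, -1.0]]
wrist_force: [0.0, -0.5, 3.9]
gripper_width: 0.0003
t: 4.75
position: [0.525, -0.1122, 0.1237]
tcp_rot: [[-0.989, -0.145, 0.006], [-0.145, 0.989, -0.002], [-0.006, -0.002, -1.0]]
wrist_force: [-0.1, 0.6, 0.1]
gripper_width: 0.0004
t 4.75 own [-0.1302 -0.1045  0.1237] F [-0.05  0.65  0.09] w 0.0004
```

```bash
python3 -m inch '[[0,0,0,0.15,0],[0,0,0,0.3,0],[0,0,0,0.3,0]]'; python3 -c "
from h import *; from cell import r
here(r)"
```

```text
t: 5.05
position: [0.5254, -0.1123, 0.1226]
tcp_rot: [[-0.989, -0.145, 0.007], [-0.145, 0.989, -0.002], [-0.007, -0.003, -1.0]]
wrist_force: [-3.9, 0.3, 13.2]
gripper_width: 0.0005
t 5.05 own [-0.1299 -0.1046  0.1226] F [-3.86  0.27 13.22] w 0.0005
```

Contact against the hard stop (13 N at z = 0.1226, the expected "on" height). Rise and check.

```bash
python3 -m inch '[[0,0.3,0,-1,0],[0,1,0,-5,0],[0,1,0,-9,0],[0,1,0,-13,0],[0,1,0,-17,0]]' && python3 - <<'E'
from h import *; from cell import r
here(r)
s=r.state(); i=r.camera("wrist")["color"][:,:,::-1]; cv2.imwrite("pics/e_wrist.png",i)
i=r.camera("side")["color"][:,:,::-1]; a=(320,120)
cv2.imwrite("pics/e_side.png",cv2.resize(i[a[1]:a[1]+120,a[0]:a[0]+160],None,fx=5,fy=5))
i=r.camera("side")["color"][:,:,::-1];
E
```

```text
t: 5.55
position: [0.5135, -0.1133, 0.2939]
tcp_rot: [[-0.989, -0.145, 0.007], [-0.145, 0.989, -0.002], [-0.006, -0.002, -1.0]]
wrist_force: [0.3, 0.6, 0.4]
gripper_width: 0.0004
t 5.55 own [-0.1418 -0.1038  0.2939] F [0.28 0.63 0.41] w 0.0004
```

View pics/e_side.png

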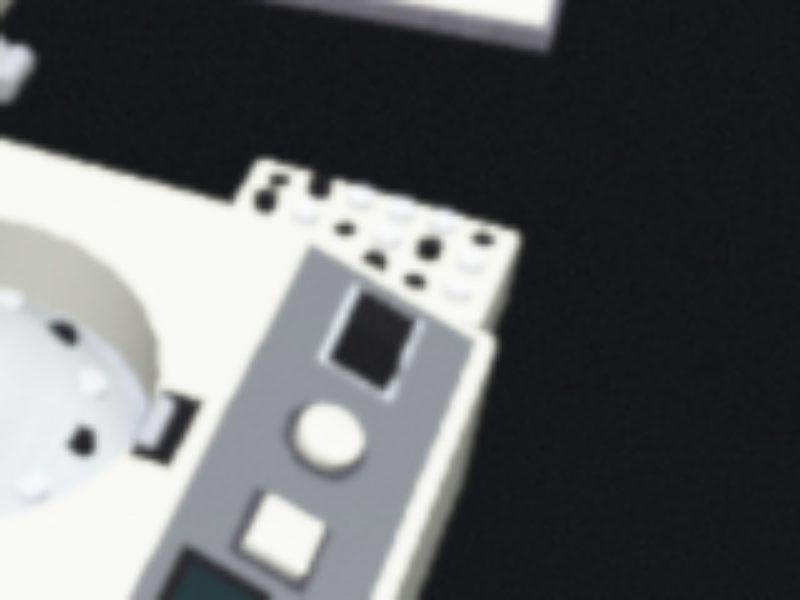

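View pics/e_wrist.png

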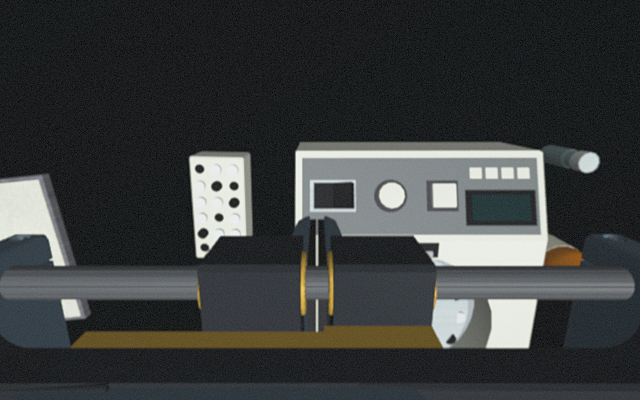

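```bash
python3 -m inch '[[0,0,2,-4,0],[0,0,5,-6.6,0],[0,-2,8,-6.6,0],[0,-5,10.4,-6.6,0],[0,-9,10.4,-6.6,0]]'; python3 -m inch '[[0,-4.5,0,0,0],[0,-9,0,0,0],[0,-9,0,0,0]]'; python3 -c "
from h import *; from cell import r
here(r)
for th in (.9,.75,.6,.45,.3,.15,.08,0): go(th,lidp(th,.175,0,.022)+[.015,0,0],r)"
```

```text
t: 6.2
position: [0.5873, 0.0053, 0.3612]
tcp_rot: [[-0.989, -0.148, 0.011], [-0.148, 0.989, -0.002], [-0.01, -0.003, -1.0]]
wrist_force: [-0.4, 0.1, 0.2]
gripper_width: 0.0002
t: 6.5
position: [0.6802, 0.0197, 0.3546]
tcp_rot: [[-0.989, -0.15, 0.003], [-0.15, 0.989, -0.002], [-0.002, -0.002, -1.0]]
wrist_force: [-0.4, 0.6, -0.4]
gripper_width: 0.0004
t 6.5 own [0.0427 0.0033 0.3546] F [-0.43  0.63 -0.42] w 0.0004
0.9 target [0.6765 0.0158 0.2828] shift cm [ 0.44 -0.31  7.19] turn 0.003
0.75 target [0.6553 0.0127 0.2674] shift cm [ 2.6  -0.3   8.72] turn 0.003
0.6 target [0.6365 0.0099 0.249 ] shift cm [ 4.5  -0.3  10.56] turn 0.003
0.45 target [0.6207 0.0076 0.2279] shift cm [ 6.1  -0.29 12.66] turn 0.003
0.3 target [0.6082 0.0057 0.2047] shift cm [ 7.37 -0.28 14.97] turn 0.003
0.15 target [0.5992 0.0044 0.1799] shift cm [ 8.29 -0.27 17.45] turn 0.003
0.08 target [0.5963 0.0039 0.1679] shift cm [ 8.58 -0.27 18.65] turn 0.003
0 target [0.594  0.0036 0.154 ] shift cm [ 8.82 -0.27 20.04] turn 0.003
```

```bash
python3 -m inch '[[0,0.3,-0.3,3,0],[0,0.4,-0.3,5.5,0],[0,0.4,-0.3,6.3,0],[0,0.4,-0.3,6.8,0],[0,0.4,-0.3,7,0]]'; python3 -m inch '[[0,0.2,0,0.3,0],[0,0.6,0,0.6,0],[0,1,0,0.9,0],[0,1.5,0,1.2,0],[0,1.5,0,1.2,0]]'; python3 - <<'E'
from h import *; from cell import r
here(r)
i=r.camera("scene")["color"][:,:,::-1]; a=(220,100)
cv2.imwrite("pics/f_scene.png",cv2.resize(i[a[1]:a[1]+240,a[0]:a[0]+320],None,fx=2.5,fy=2.5))
i=r.camera("side")["color"][:,:,::-1]; a=(180,50)
cv2.imwrite("pics/f_side.png",cv2.resize(i[a[1]:a[1]+240,a[0]:a[0]+320],None,fx=2.5,fy=2.5))
E
```

```text
t: 7.0
position: [0.6767, 0.0159, 0.2852]
tcp_rot: [[-0.989, -0.149, 0.003], [-0.149, 0.989, -0.002], [-0.003, -0.002, -1.0]]
wrist_force: [0.8, -0.3, 0.4]
gripper_width: 0.0007
t: 7.5
position: [0.661, 0.0135, 0.2729]
tcp_rot: [[-0.989, -0.149, 0.002], [-0.149, 0.989, -0.002], [-0.002, -0.002, -1.0]]
wrist_force: [0.2, 0.6, 0.2]
gripper_width: 0.0009
t 7.5 own [0.0227 0.     0.2729] F [0.18 0.56 0.24] w 0.0009
```

View pics/f_scene.png

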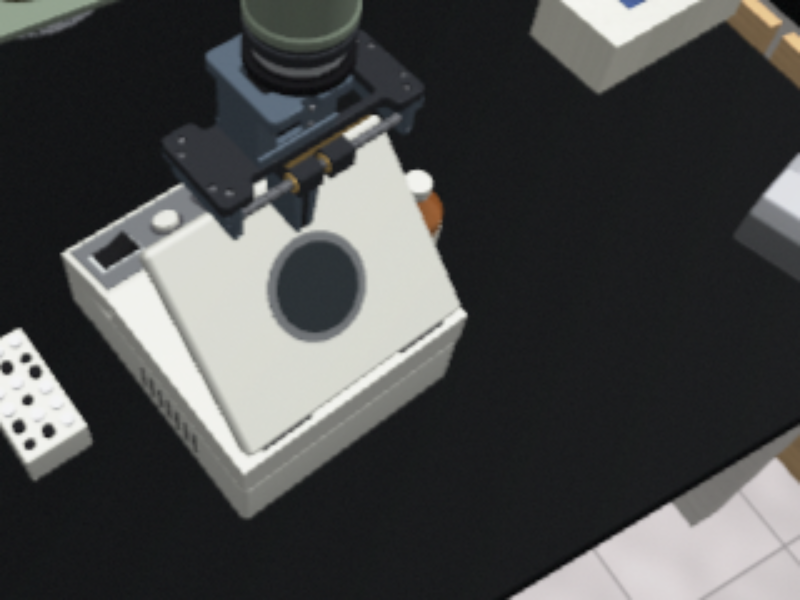

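View pics/f_side.png

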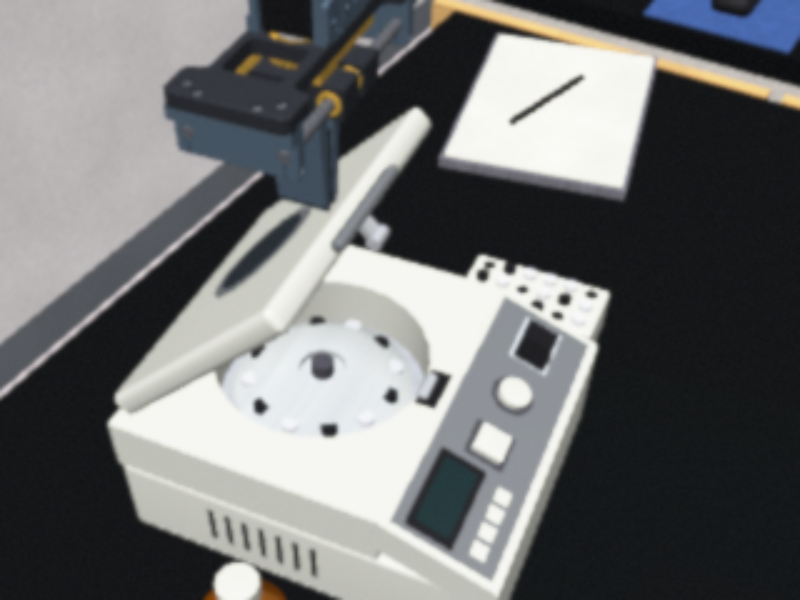

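```bash
python3 -m inch '[[0,0.6,0,0.6,0],[0,1.3,0,1.2,0],[0,1.9,0,1.8,0],[0,2.5,0,2.4,0],[0,3.1,0,3.1,0]]'; python3 -m inch '[[0,0.5,0,0.7,0],[0,1.0,0,1.4,0],[0,1.5,0,2.2,0],[0,1.9,0,2.9,0],[0,2.3,0,3.7,0]]';  python3 - <<'E'
from h import *; from cell import r
here(r)
for th in (.3,.15,.08,0): go(th,lidp(th,.175,0,.022)+[.015,0,0],r)
i=r.camera("side")["color"][:,:,::-1]; a=(180,50)
cv2.imwrite("pics/g_side.png",cv2.resize(i[a[1]:a[1]+240,a[0]:a[0]+320],None,fx=2.5,fy=2.5))
E
```

```text
t: 8.1
position: [0.6306, 0.0089, 0.2413]
tcp_rot: [[-0.989, -0.149, 0.003], [-0.149, 0.989, -0.001], [-0.003, -0.002, -1.0]]
wrist_force: [1.7, 0.4, 1.2]
gripper_width: 0.0002
t: 8.6
position: [0.6077, 0.0054, 0.2037]
tcp_rot: [[-0.989, -0.149, 0.003], [-0.149, 0.989, -0.001], [-0.003, -0.002, -1.0]]
wrist_force: [1.5, 0.1, 0.3]
gripper_width: 0.0006
t 8.6 own [-3.120e-02 -2.000e-04  2.037e-01] F [1.53 0.09 0.32] w 0.0006
0.3 target [0.6082 0.0057 0.2047] shift cm [-0.05  0.02 -0.11] turn 0.002
0.15 target [0.5992 0.0044 0.1799] shift cm [0.86 0.03 2.37] turn 0.002
0.08 target [0.5963 0.0039 0.1679] shift cm [1.16 0.03 3.57] turn 0.002
0 target [0.594  0.0036 0.154 ] shift cm [1.39 0.03 4.96] turn 0.002
```

View pics/g_side.png

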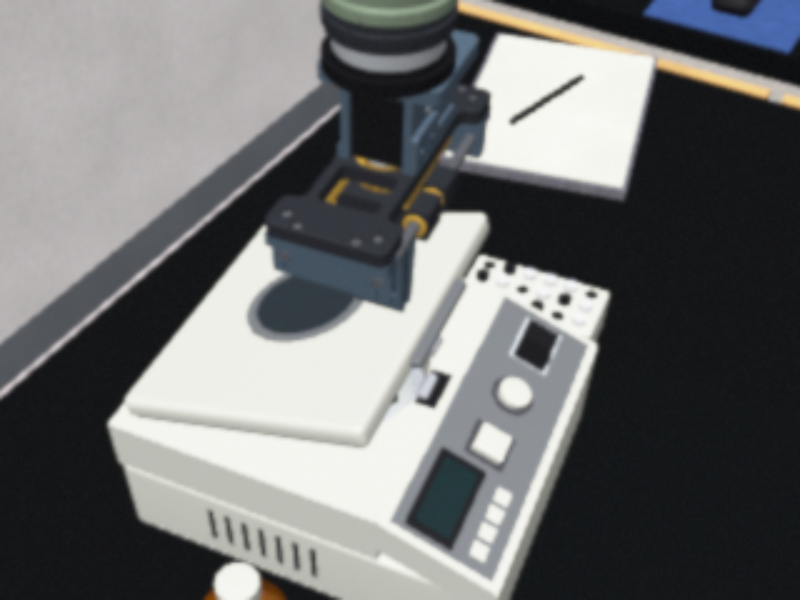

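The lid follows the fingertip (now about 0.3 rad). I'll continue to the catch.

```bash
python3 -m inch '[[0,0.3,0,0.7,0],[0,0.5,0,1.4,0],[0,0.8,0,2.1,0],[0,1,0,2.8,0],[0,1.1,0,3.4,0]]'; python3 -m inch '[[0,0.1,0,0.5,0],[0,0.2,0,1.0,0],[0,0.3,0,1.5,0],[0,0.3,0,1.6,0],[0,0.3,0,1.6,0]]';  python3 -c "
from h import *; from cell import r
here(r)"
```

```text
t: 9.15
position: [0.5949, 0.0035, 0.1675]
tcp_rot: [[-0.989, -0.149, -0.002], [-0.149, 0.989, -0.002], [0.002, -0.001, -1.0]]
wrist_force: [-0.5, 0.5, 7.3]
gripper_width: 0.0011
t: 9.65
position: [0.5925, 0.0031, 0.1541]
tcp_rot: [[-0.989, -0.149, 0.002], [-0.149, 0.989, -0.002], [-0.001, -0.002, -1.0]]
wrist_force: [-2.7, 1.2, 14.8]
gripper_width: 0.0006
t 9.65 own [-0.0465 -0.0002  0.1541] F [-2.72  1.23 14.77] w 0.0006
```

```bash
python3 -m inch '[[0,0,0,-2,0],[0,1,0,-5,0],[0,4,-1,-6,0],[0,7,-2,-6,0],[0,9.05,-3,-6,0]]'; python3 - <<'E'
from h import *; from cell import r
here(r); go("start above",[-.137,-.03,.135],r)
i=r.camera("side")["color"][:,:,::-1]; a=(180,50)
cv2.imwrite("pics/k_side.png",cv2.resize(i[a[1]:a[1]+240,a[0]:a[0]+320],None,fx=2.5,fy=2.5))
i=r.camera("scene")["color"][:,:,::-1]; a=(220,100)
cv2.imwrite("pics/k_scene.png",cv2.resize(i[a[1]:a[1]+240,a[0]:a[0]+320],None,fx=2.5,fy=2.5))
cv2.imwrite("pics/k_wrist.png",r.camera("wrist")["color"][:,:,::-1])
E
```

```text
t: 10.15
position: [0.5054, -0.0403, 0.2138]
tcp_rot: [[-0.989, -0.15, 0.0], [-0.15, 0.989, -0.002], [-0.0, -0.002, -1.0]]
wrist_force: [-1.1, 0.3, -0.1]
gripper_width: 0.0007
t 10.15 own [-0.1391 -0.0304  0.2138] F [-1.11  0.27 -0.05] w 0.0007
start above target [ 0.5074 -0.0396  0.135 ] shift cm [-0.21  0.06  7.88] turn 0.003
```

View pics/k_side.png

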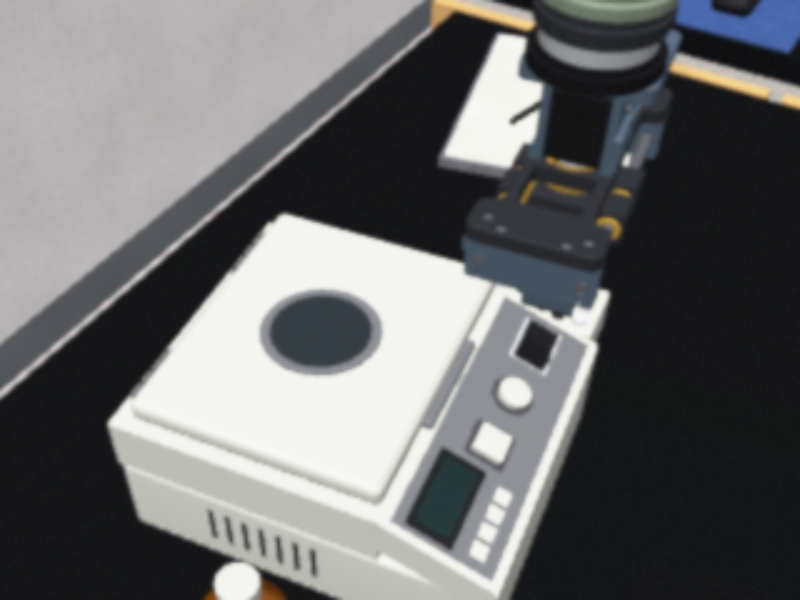

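View pics/k_scene.png

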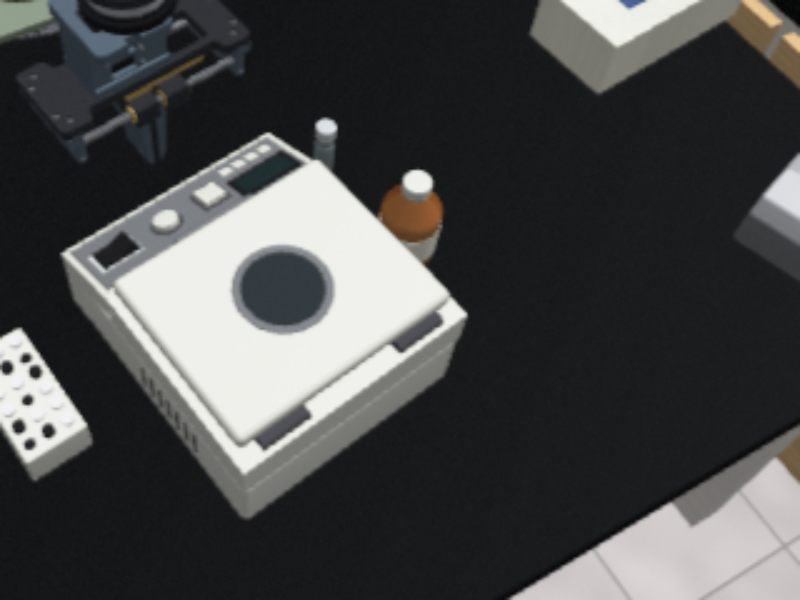

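View pics/k_wrist.png

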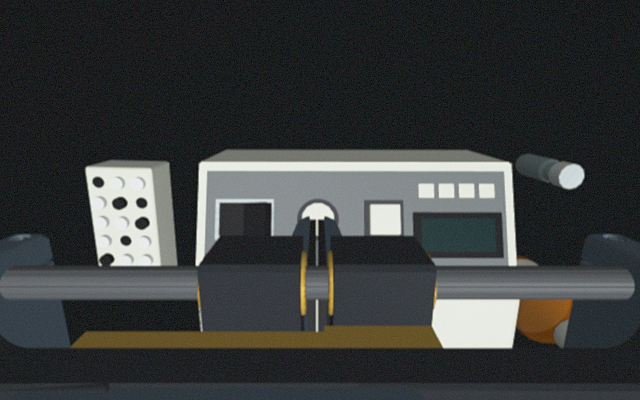

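```bash
python3 -m inch '[[0,-0.1,0,3,0],[0,-0.2,0,6,0],[0,-0.2,0,7.5,0],[0,-0.2,0,8.5,0],[0,-0.2,0,8.5,0]]'; python3 -m inch '[[0,0,0,0.3,0],[0,0,0,0.6,0],[0,0,0,0.6,0]]';  python3 -c "
from h import *; from cell import r
here(r)"
```

```text
t: 10.8
position: [0.5084, -0.0398, 0.1273]
tcp_rot: [[-0.989, -0.148, -0.002], [-0.148, 0.989, -0.001], [0.002, -0.001, -1.0]]
wrist_force: [-1.0, 0.2, 0.6]
gripper_width: 0.0003
t: 11.1
position: [0.5099, -0.0397, 0.1224]
tcp_rot: [[-0.989, -0.148, 0.002], [-0.148, 0.989, -0.001], [-0.002, -0.001, -1.0]]
wrist_force: [0.9, 0.3, 4.3]
gripper_width: 0.0002
t 11.1 own [-0.1346 -0.0305  0.1224] F [0.94 0.35 4.35] w 0.0002
```

```bash
python3 -m inch '[[0,0,0,0.15,0],[0,0,0,0.3,0],[0,0,0,0.4,0],[0,0,0,0.4,0]]';  python3 -c "
from h import *; from cell import r
here(r)"
```

```text
t: 11.5
position: [0.5106, -0.0396, 0.1205]
tcp_rot: [[-0.989, -0.148, 0.005], [-0.148, 0.989, -0.001], [-0.005, -0.002, -1.0]]
wrist_force: [-3.1, 1.1, 12.7]
gripper_width: 0.0007
t 11.5 own [-0.1338 -0.0305  0.1205] F [-3.08  1.12 12.73] w 0.0007
```

```bash
python3 -m inch '[[0,0,0,0.2,0],[0,0,0,0.3,0],[0,0,0,0.3,0]]';  python3 -m inch '[[0,0.3,0,-1,0],[0,0.6,0,-4,0],[0,1,0,-8,0],[0,3,0,-12,0],[0,3,0,-12,0]]'; python3 - <<'E'
from h import *; from cell import r
here(r)
i=r.camera("side")["color"][:,:,::-1]; a=(180,50)
cv2.imwrite("pics/m_side.png",cv2.resize(i[a[1]:a[1]+240,a[0]:a[0]+320],None,fx=2.5,fy=2.5))
i=r.camera("scene")["color"][:,:,::-1]; a=(220,100)
cv2.imwrite("pics/m_scene.png",cv2.resize(i[a[1]:a[1]+240,a[0]:a[0]+320],None,fx=2.5,fy=2.5))
E
```

```text
t: 11.8
position: [0.5108, -0.0396, 0.1203]
tcp_rot: [[-0.989, -0.148, 0.007], [-0.148, 0.989, -0.001], [-0.007, -0.002, -1.0]]
wrist_force: [-4.3, 0.9, 18.8]
gripper_width: 0.0003
t: 12.3
position: [0.481, -0.0445, 0.2453]
tcp_rot: [[-0.989, -0.148, 0.016], [-0.148, 0.989, -0.003], [-0.015, -0.005, -1.0]]
wrist_force: [-0.3, 0.1, -0.7]
gripper_width: 0.0007
t 12.3 own [-0.1638 -0.031   0.2453] F [-0.32  0.09 -0.7 ] w 0.0007
```

View pics/m_side.png

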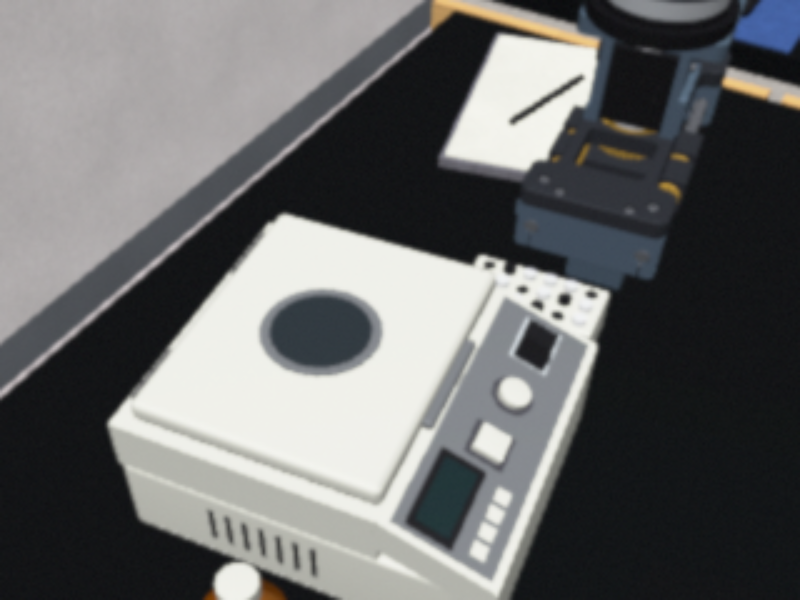

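View pics/m_scene.png

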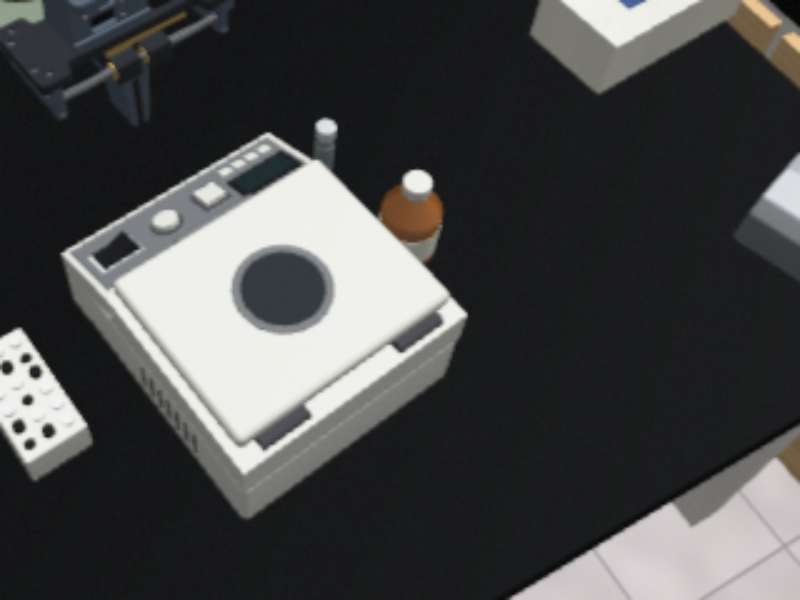

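```bash
python3 - <<'E'
from h import *; from cell import r
p=r.camera("scene");q=r.camera("side")
a=cv2.imread("pics/a_scene.png")[185:220,240:300]; b=p["color"][:,:,::-1][185:220,240:300]
c=cv2.imread("pics/a_side.png")[165:215,370:430]; d=q["color"][:,:,::-1][165:215,370:430]
f=lambda i:np.clip(cv2.resize(i,(390,290),interpolation=cv2.INTER_CUBIC).astype(float)*1.8,0,255)
cv2.imwrite("pics/n.png",np.vstack([np.hstack([f(a),f(b)]),np.hstack([f(c),f(d)])]))
E
```

```text
[ WARN:0@1.888] global loadsave.cpp:1063 imwrite_ Unsupported depth image for selected encoder is fallbacked to CV_8U.
```

View pics/n.png

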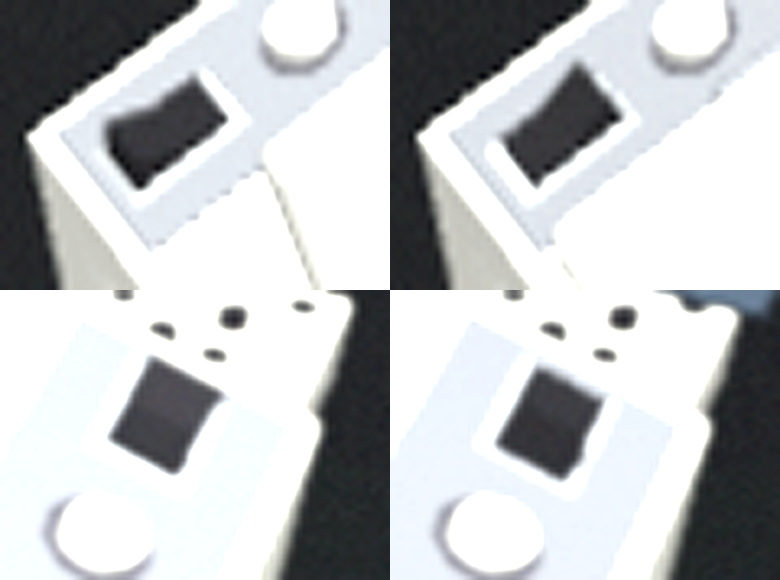

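The before/after comparison shows the rocker tipped over: its right end is now down inside the bezel and the left end is raised. The lid is shut, the start key is back out, and the loose items have not moved.

```bash
python3 -c "
from cell import r
print(r.job_done())"
```

```text
the job is handed in; nothing more can be done
None
```

The centrifuge job is done and handed in, in the order asked, at about 12.5 s of the 48 s allowed. The hand-in reports no verdict.

- **Power rocker:** I pressed the right-hand end. It snapped over, with the force falling from 3.9 N to about 0, then met its stop at 13 N. Before-and-after pictures show the right end down and the left end raised, so it is on.
- **Lid:** I pushed it down from about 0.9 rad, past its catch, to its stop at 15 N. The fingertip was at z = 0.154 m, which matches the shut height, and the later pictures show the lid staying shut.
- **Start key:** I pressed it to its stop. The force reached 19 N, and the last 6 N moved it only 0.2 mm. The pictures show it back out after release.

The stop key was never touched. The vial, bottle and rack look unmoved in the pictures. When I handed in, the tool was clear of everything. No check failed or disagreed with another.

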